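# Swing the press head over the anvil

## Robot

A 6-joint arm with a two-finger parallel gripper is mounted at the origin on the work surface. World frame = base frame: x ahead of the robot, y to its left, z up, the work surface at z = 0. Lengths are in m, angles in rad, forces in N, time in s.
With the tool pointing down it reaches from about 0.35 to 1 m from the base axis. Payload 7.1 kg.
Tool frame: the origin (TCP) lies at the very end of the fingers, on their centre line; the grasp point (between the pads) lies 19 mm behind it (arm.grasp_offset is the z of the grasp point in the tool frame, in m); z points along the fingers, y is the line along which they close (so a half turn about z gives the same grasp; the last joint's range is limited). The gripper opens to 85 mm and grips with 20 to 120 N. Pads are 22 mm wide; open, the fingers measure 114 mm over their backs; the gripper's body (76 mm by 85 mm) begins 54 mm behind the grasp point. The pads swing forward as they close: fully open they stand 13 mm farther back than shut.
Start: joints at [1.296, 0.423, 1.63, -0, 1.089, -0.019], TCP at [0.158, 0.605, 0.231] pointing down, gripper open.
Joint ranges: [-3, 3], [-0.9, 2.11], [0.09, 2.58], [-1.31, 4.45], [0.11, 2.69], [-2.54, 2.54]. Speed limits (rad/s): [2.39, 2.39, 3.01, 3.14, 3.14, 3.14].

## Interface

Orientations are given as a rotation vector (axis times angle).
In Python, from bench import arm, vision, job gives the robot as it stands.
- The arm moves only by the tool send_rows, never from a script. Its arguments are lists of equal length, an entry for each row: "translation": the shift along the tool's x, y, z scaled (see below), a list of three; "dr": the turn, a rotation vector about the tool's x, y, z scaled (see below), a list of three; "jaw": the opening, from 0 (shut) to 1 (fully open). In form: {"translation": [[dx, dy, dz], ...], "dr": [[ax, ay, az], ...], "jaw": [jaw, ...]}. A call has 1 to 8 rows; each row shifts and turns the commanded pose from where the row before left it, along the tool's axes as they then stand; what a row does not reach is not made up. The controller multiplies each number of a shift by 0.2 m and each number of a turn by 1.5 rad. A row lasts 1/12 s, in which the tool goes at most 41.7 mm and 7.16 degrees, less where a joint would pass 70% of its speed; a pose out of reach is approached as far as the arm can. A call with a number of a shift or a turn outside -1 to 1 is refused whole. A call with a gripper value outside its range is refused whole. The fingers move at their own pace and stop on an object; the grip force is fixed at half the most. Time passes only in rows, so rows that do not move let the fingers close. It gives the time, the measured TCP pose, the force, the opening and the grip force at its end, in the units of the state.
- arm.get_state(): the state, without advancing time (a new reading comes with each control period).
- vision.snapshot(name): name is "scene" or "top" or "wrist"; returns a dict with "color" (480x640x3 uint8, red, green, blue), "fx", "fy", "cx", "cy" (pixels), "dist" ([k1, k2, p1, p2, k3] as OpenCV has them; the pictures are not rectified), "R" (3x3) and "t" (3): a world point X has camera coordinates R X + t. Camera axes: x right, y down, z forward; pixel columns grow to the right and rows downward; lengths in m; the calibration is good to about 2 mm. A picture is of the moment at which its call begins. There is no depth.
- job.hand_in(): hands the job in; it is judged then, once.
The state is a dict: "time_s": time; "joint_positions": joint angles; "joint_velocities": joint speeds; "tau": joint torques, N m; "tool_pos": TCP position; "tcp_rot": TCP orientation; "wrist_force": force on the tool from outside, world axes, zero at the start; "ft_torque": the same for the moment, N m; "opening": finger opening in m; "grasp_force": force on a finger pad.
Only numpy, scipy, OpenCV 4.12 (cv2) and the standard library are available. Lean on these libraries where they do the work, as an engineer would, in place of code of your own. Each camera call takes 0.05 s, during which the arm holds its last target. There are 200 camera calls.

## Task

Swing the heavy blue press head round its column until it stands centred over the anvil with the badge blank, ready to press, and bring it to complete rest there. Push it only at the black spring buffers on its sides, without hard knocks, slower than about 0.2 m/s and without letting it run into its end stops; keep off the blue cover and arm, and leave the anvil and the other things on the table alone. Finish with the head standing still over the anvil, after it has stood there untouched for at least four seconds.

Things in the scene. Friction and masses are not known exactly. Their poses are not given: they have to be found in the camera images.
- press: The bench press's fixed dark steel base plate (170 x 190 x 28 mm) with its upright column, standing beyond the head on the far side of the table. Origin on the table on the column's axis; z up. With the boom joint at 0 the boom points along the press's own -x (towards the robot).
- press_axis (a point): Point on the boom's vertical hinge axis (the column's axis), at the head's mid-height, 150 mm above the table.
- boom (a joint): Boom angle about the column, rad: 0 = along the press's -x, growing = counter-clockwise from above (head moves to the robot's right). Starts at a larger angle than the anvil's. Inertia about 0.50 kg m2 (4.9 kg felt at the head; may be 30 % off), damping only 0.012 N m s/rad, dry friction 0.0015 N m: it coasts for many seconds. End stops at +-0.95; stay within +-0.9.
- head_center (a point): Centre of the press head, 320 mm from the hinge axis, 150 mm above the table. The head is a block 130 mm long (radially) and 130 mm wide (tangentially; 200 mm over the two buffers), z = 125 to 175 mm, with the blue cover on top up to z = 188 mm. It swings level; below it is only air down to the anvil (top z = 73 mm).
- cover: Blue cover and arm of the boom, not to be touched: plate on top of the head (90 mm wide, top z = 188 mm), panel on the head's front end (120 mm wide, outer face 402 mm from the hinge axis) and arm back to the column (94 mm wide, z = 129 to 175 mm). Swings with the boom. Origin on the hinge axis at table height.
- anvil (a joint): Angle of the clamped grey bed arm that carries the anvil, rad, about the same column axis, counted like joint boom: the head is exactly over the anvil when both angles are equal. It is clamped and stays.
- anvil_center (a point): Centre of the top of the anvil: a dark steel cylinder 112 mm across with a light wooden badge blank (100 mm across) with an orange disc on it, top z = 72 mm, 320 mm from the column's axis.
- glue_gun: Blue glue gun lying on the table, about 160 mm long; bystander. Origin at the underside of its barrel.
- scissors: Scissors with blue handles lying on the table, 180 mm long; bystander. Origin at the pivot.
- pen_pot: White pot, 80 mm across, 100 mm high; bystander. Origin at the centre of its underside.
- paint_jar: Jar with a yellow lid, 64 mm across, 85 mm high; bystander. Origin at the centre of its underside.
- wood_glue: Yellow bottle with a red cap, 60 mm across, 160 mm high; bystander. Origin at the centre of its underside.
- tape_roll: Cardboard roll lying flat, 100 mm across, 24 mm high; bystander. Origin at the centre of its underside.
- bumper_left (a point): Centre of the outer face of the black buffer on the head's robot-left side (the side of smaller boom angle): flat upright face 126 mm long radially, z = 127 to 173 mm, 100 mm from the head's centre when relaxed. A soft spring lets it slide 35 mm into the head: 25 N/m, no preload, hardly damped, so the heavy head bounces off whatever it runs against. Pushing here raises the boom angle.
- bumper_right (a point): The same buffer on the head's robot-right side (the side of larger boom angle). Pushing here lowers the boom angle.

How it is judged:
On the way:
1. the head has stood still over the anvil, untouched, for three seconds (horizontal distance between head_center and anvil_center below 0.025 m and velocity of joint boom between -0.03 and 0.03 rad/s and contact force between anything else and boom below 0.1 N), for 3 s.
At the end, for the whole second after the job is handed in: The head's centre is within 25 mm (horizontally) of the anvil's centre, it turns slower than 0.03 rad/s (10 mm/s) and nothing touches it; it has stood so for 3 s, and it stays so through the last second (horizontal distance between head_center and anvil_center below 0.025 m and velocity of joint boom between -0.03 and 0.03 rad/s and distance of anvil_center from where it was at the start of the episode below 0.01 m).
It fails at once if the head was knocked or pushed with more than 12 N (contact force between anything else and boom above 12 N).
It fails at once if the head swung faster than 0.26 m/s (0.8 rad/s) (velocity of joint boom above 0.8 rad/s or velocity of joint boom below -0.8 rad/s).
It fails at once if the boom ran to its end stop (value of joint boom above 0.92 rad or value of joint boom below -0.92 rad).
It fails at once if the blue cover or arm was touched (contact force between anything else and cover above 1 N).
It fails at once if the anvil was shifted or a bystander disturbed (distance of anvil_center from where it was at the start of the episode above 0.015 m or distance of any of glue_gun, scissors, pen_pot, paint_jar, wood_glue, tape_roll from where it was at the start of the episode above 0.03 m).
It also fails if it takes over 48 s, if anything falls off the work surface, if the arm or the gripper's body presses on something with over 40 N, if the wrist force passes 120 N, or if a joint passes its speed limit or range.

## Working session

There is one attempt and no reset: what is moved stays moved. The work goes in short steps, Python scripts to look and compute and a tool call to move; the robot and the scene stay as the last step left them, time stands still between calls to the robot, and variables do not carry over. Pictures are saved under pics/ and viewed, at most 10 in all, crops included, and the job is handed in when it is done.

Besides the shell and the picture viewer there is one more tool, called after "Request:" in YAML: its name, and indented under it one key for each argument. send_rows: Moves the arm, as the interface text tells. Shifts and turns lie within -1 to 1; 1 stands for 0.2 m of shift or 1.5 rad of turn. Its arguments: {"type":"object","properties":{"translation":{"type":"array","items":{"type":"array","items":{"type":"number","minimum":-1,"maximum":1}}},"dr":{"type":"array","items":{"type":"array","items":{"type":"number","minimum":-1,"maximum":1}}},"jaw":{"type":"array","items":{"type":"number"}}},"required":["translation","dr","jaw"]}

```bash
ls; mkdir -p pics
python3 - <<'E'
from bench import arm, vision, job
import cv2
for n in ("top","scene"):
    s=vision.snapshot(n); cv2.imwrite(f"pics/{n}0.png",s["color"][:,:,::-1])
    print(n,s["fx"],s["cx"],s["cy"],s["dist"],s["R"],s["t"])
print(arm.get_state())
E
```

```text
pics
top 594.7986103760693 325.27318259401136 244.68100746180008 [-0.18740182  0.          0.          0.          0.        ] [[ 0.00455517 -0.9998634  -0.01588793]
 [-0.98030412 -0.00132794 -0.19748942]
 [ 0.19744134  0.0164746  -0.98017626]] [0.01005485 0.56382159 1.63526349]
scene 612.6968517939328 301.80342763602056 247.67253209205762 [-0.03396208  0.          0.          0.          0.        ] [[-0.45903429  0.88841174 -0.00347727]
 [ 0.48509684  0.24736226 -0.83874488]
 [-0.74429065 -0.38669948 -0.54451349]] [ 0.26087973 -0.16750527  2.04885195]
{'time_s': 0.1, 'joint_positions': array([ 1.29603560e+00,  4.23797796e-01,  1.63061239e+00,  1.69974819e-05,
        1.08856931e+00, -1.90054451e-02]), 'joint_velocities': array([ 9.85187816e-04, -5.04062835e-04, -2.14412743e-03,  2.61588553e-04,
        1.63577838e-03,  6.48335253e-05]), 'tau': array([ 1.61384896e-04, -5.58420932e+01, -2.82444030e+01, -5.18854029e-05,
        2.90619442e-03,  4.08117478e-05]), 'tool_pos': array([0.15795191, 0.60420802, 0.23060304]), 'tcp_rot': array([-4.00629845e-01, -3.11572250e+00,  2.15136775e-03]), 'wrist_force': array([ 0.07961376,  0.30745683, -0.45092196]), 'ft_torque': array([0.01468962, 0.02063426, 0.02342978]), 'grasp_force': 0.0, 'opening': 0.08530663970611682}
```

View pics/top0.png

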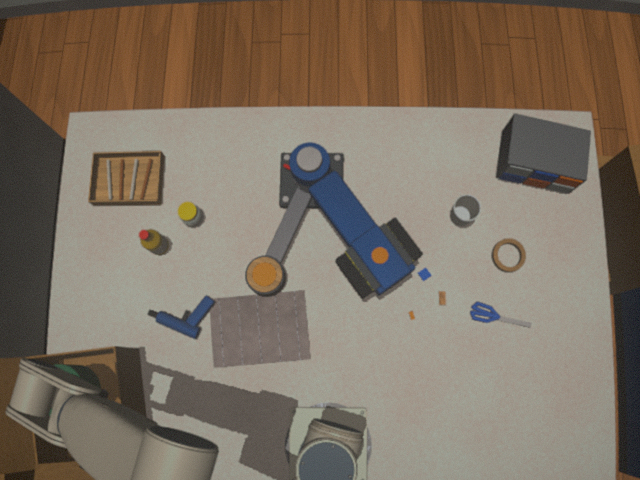

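View pics/scene0.png

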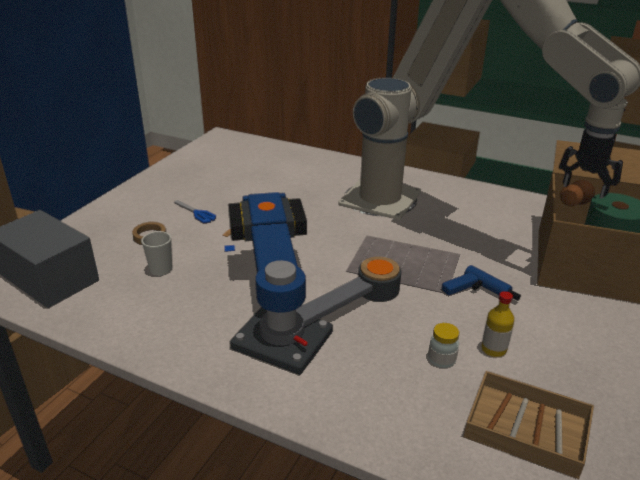

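The top view shows the column cap at (309,158), the head's orange disc at (380,255) and the anvil disc at (265,273). The right buffer is at (403,242) and the left one at (358,275). The scene view shows the same layout, with nothing next to the buffers.

```bash
cat > h.py <<'E'
from bench import arm, vision, job
import cv2, numpy as np
from scipy.spatial.transform import Rotation as Ro
def ray(s,uv,z):
    K=np.array([[s["fx"],0,s["cx"]],[0,s["fy"],s["cy"]],[0,0,1.]])
    p=cv2.undistortPoints(np.array([[uv]],float),K,np.array(s["dist"],float))[0,0]
    R=np.array(s["R"]);t=np.array(s["t"]);c=-R.T@t;d=R.T@np.array([*p,1]);return c+d*(z-c[2])/d[2]
def orange(s):
    h=cv2.cvtColor(s["color"],cv2.COLOR_RGB2HSV)
    m=cv2.inRange(h,(6,150,120),(20,255,255))
    n,l,st,c=cv2.connectedComponentsWithStats(m)
    return [(tuple(np.round(c[i],1)),st[i,4]) for i in range(1,n) if st[i,4]>60]
E
python3 - <<'E'
from h import *
s=vision.snapshot("top")
print(orange(s))
print("anvil",ray(s,(265,273),.073),"head",ray(s,(380,255),.189))
for z in (.19,.2,.22,.24): print("col",z,ray(s,(309,158),z))
for o,_ in orange(s): print(ray(s,o,.073),ray(s,o,.189))
st=arm.get_state(); print(Ro.from_rotvec(st["tcp_rot"]).as_matrix().round(3), st["time_s"])
E
```

```text
[((np.float64(352.2), np.float64(51.2)), np.int32(1712)), ((np.float64(384.1), np.float64(14.6)), np.int32(185)), ((np.float64(409.1), np.float64(48.8)), np.int32(1889)), ((np.float64(288.2), np.float64(21.3)), np.int32(163)), ((np.float64(160.2), np.float64(19.2)), np.int32(116)), ((np.float64(179.7), np.float64(48.5)), np.int32(1641)), ((np.float64(125.4), np.float64(52.2)), np.int32(963)), ((np.float64(579.3), np.float64(64.1)), np.int32(685)), ((np.float64(624.2), np.float64(25.4)), np.int32(95)), ((np.float64(288.7), np.float64(56.9)), np.int32(465)), ((np.float64(628.3), np.float64(88.6)), np.int32(1238)), ((np.float64(304.3), np.float64(62.8)), np.int32(218)), ((np.float64(315.5), np.float64(67.1)), np.int32(321)), ((np.float64(515.8), np.float64(52.6)), np.int32(157)), ((np.float64(334.3), np.float64(65.3)), np.int32(113)), ((np.float64(263.7), np.float64(73.7)), np.int32(156)), ((np.float64(372.5), np.float64(72.1)), np.int32(112)), ((np.float64(497.7), np.float64(81.5)), np.int32(121)), ((np.float64(537.7), np.float64(89.6)), np.int32(74)), ((np.float64(577.2), np.float64(1
[... 1391 characters left out ...]
6 -0.54316714  0.189     ]
[ 1.11934384 -0.01357818  0.073     ] [ 1.05647699 -0.0137591   0.189     ]
[1.09260104 0.20186073 0.073     ] [1.03162418 0.18645402 0.189     ]
[ 1.09629068 -0.12982835  0.073     ] [ 1.03505307 -0.12179348  0.189     ]
[ 1.07187781 -0.51533809  0.073     ] [ 1.01236554 -0.48005797  0.189     ]
[ 1.04885003 -0.64108164  0.073     ] [ 0.9909652  -0.59691481  0.189     ]
[ 1.00659154 -0.76579917  0.073     ] [ 0.95169326 -0.71281814  0.189     ]
[ 0.53109787 -0.14057961  0.073     ] [ 0.50980431 -0.13178492  0.189     ]
[0.47676175 0.18316818 0.073     ] [0.4593083  0.16908255 0.189     ]
[[-0.967  0.253 -0.   ]
 [ 0.253  0.967 -0.001]
 [ 0.    -0.001 -1.   ]] 0.15
```

Run:
```python
import cv2
a=cv2.imread("pics/top0.png")[130:310,230:440]
cv2.imwrite("pics/c1.png",cv2.resize(a,None,fx=3.3,fy=3.3,interpolation=2))
```

```text
(no output)
```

View pics/c1.png

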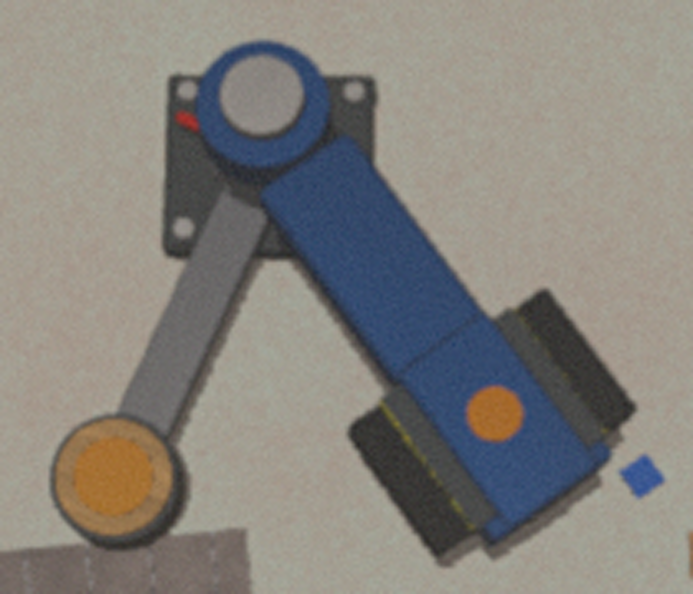

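The measured positions agree with the sizes given. The column comes out at (0.770, 0.0545), the head is at θ=0.62 rad and the anvil at θ=-0.41 rad. My plan is to push the right buffer at speed u so the head coasts at about 2u. I'll then catch it at the left buffer with the finger retreating at half the head's speed, which leaves the head at rest.

Request:
send_rows:
  translation:
    - [-0.14, -0.09, -0.04]
    - [-0.14, -0.09, -0.04]
    - [-0.14, -0.09, -0.04]
    - [-0.14, -0.09, -0.04]
    - [-0.14, -0.09, -0.04]
    - [-0.14, -0.09, -0.04]
    - [-0.14, -0.09, -0.04]
    - [-0.14, -0.09, -0.04]
  dr:
    - [0, 0, 0]
    - [0, 0, 0]
    - [0, 0, 0]
    - [0, 0, 0]
    - [0, 0, 0]
    - [0, 0, 0]
    - [0, 0, 0]
    - [0, 0, 0]
  jaw: [0, 0, 0, 0, 0, 0, 0, 0]

```text
time_s: 0.82
tool_pos: [0.3391, 0.4072, 0.2955]
tcp_rot: [-0.4, -3.116, 0.001]
wrist_force: [1.9, -0.1, 0.5]
opening: -0.0
grasp_force: 0.0
```

```bash
cat >> h.py <<'E'
C=np.array([.770,.0545]); A=-0.410
def tgt(th,r,off):  # point at angle th, radius r, offset along t (decreasing th)
    t=np.array([-np.sin(th),np.cos(th)]); e=np.array([-np.cos(th),-np.sin(th)]); return C+r*e+off*t
def plan(p,yaw=None):
    s=arm.get_state(); R=Ro.from_rotvec(s["tcp_rot"]).as_matrix()
    d=R.T@(np.array(p)-s["tool_pos"]); y=np.arctan2(R[1,0],R[0,0])
    print("t",s["time_s"],"pos",s["tool_pos"].round(4),"tooldelta/0.2",(d/.2).round(4),"len",np.linalg.norm(d).round(3),"yaw",y.round(3),"dz/1.5",None if yaw is None else round(-(yaw-y)/1.5,3),"F",s["wrist_force"].round(2),"z",R[:,2].round(3))
def head(n="top"):
    s=vision.snapshot(n); t=arm.get_state()["time_s"]
    for c,a in orange(s):
        p=ray(s,c,.189); r=np.linalg.norm(p[:2]-C)
        if abs(r-.32)<.02 and a>90 and (n!="top" or c[1]>100):
            th=np.arctan2(-(p-[*C,0])[1],-(p-[*C,0])[0]); 
            if abs(th)<.95: print("head t",round(t,3),"th",round(th,4),"r",round(r,3),"a",a,"gap to anvil m",round((th-A)*.32,4))
E
python3 -c "
from h import *
plan([*tgt(.622,.32,-.16),.295],.622+np.pi/2)
head()"
```

```text
t 0.8167 pos [0.3391 0.4072 0.2955] tooldelta/0.2 [-2.1234 -2.9034  0.0034] len 0.719 yaw 2.886 dz/1.5 0.462 F [ 1.85 -0.1   0.47] z [-0. -0. -1.]
head t 0.867 th 0.6213 r 0.32 a 188 gap to anvil m 0.33
head t 0.867 th -0.3541 r 0.331 a 439 gap to anvil m 0.0179
```

Request:
send_rows:
  translation:
    - [-0.106, -0.145, 0]
    - [-0.106, -0.145, 0]
    - [-0.106, -0.145, 0]
    - [-0.106, -0.145, 0]
    - [-0.106, -0.145, 0]
    - [-0.106, -0.145, 0]
    - [-0.106, -0.145, 0]
    - [-0.106, -0.145, 0]
  dr:
    - [0, 0, 0]
    - [0, 0, 0]
    - [0, 0, 0]
    - [0, 0, 0]
    - [0, 0, 0]
    - [0, 0, 0]
    - [0, 0, 0]
    - [0, 0, 0]
  jaw: [0, 0, 0, 0, 0, 0, 0, 0]

```text
time_s: 1.53
tool_pos: [0.4439, 0.1396, 0.2953]
tcp_rot: [0.4, 3.116, 0.0]
wrist_force: [-0.4, -0.2, -0.1]
opening: 0.0002
grasp_force: 0.0
```

Request:
send_rows:
  translation:
    - [-0.106, -0.145, 0]
    - [-0.106, -0.145, 0]
    - [-0.106, -0.145, 0]
    - [-0.106, -0.145, 0]
    - [-0.106, -0.145, 0]
    - [-0.106, -0.145, 0]
    - [-0.106, -0.145, 0]
    - [-0.106, -0.145, 0]
  dr:
    - [0, 0, 0]
    - [0, 0, 0]
    - [0, 0, 0]
    - [0, 0, 0]
    - [0, 0, 0]
    - [0, 0, 0]
    - [0, 0, 0]
    - [0, 0, 0]
  jaw: [0, 0, 0, 0, 0, 0, 0, 0]

```text
time_s: 2.2
tool_pos: [0.5493, -0.1279, 0.2951]
tcp_rot: [-0.401, -3.116, -0.0]
wrist_force: [0.5, -0.5, 0.0]
opening: -0.0002
grasp_force: 0.0
```

Request:
send_rows:
  translation:
    - [-0.106, -0.145, 0]
    - [-0.106, -0.145, 0]
    - [-0.106, -0.145, 0]
    - [-0.106, -0.145, 0]
    - [0, 0, 0]
    - [0, 0, 0]
    - [0, 0, 0]
  dr:
    - [0, 0, 0]
    - [0, 0, 0.077]
    - [0, 0, 0.077]
    - [0, 0, 0.077]
    - [0, 0, 0.077]
    - [0, 0, 0.077]
    - [0, 0, 0.077]
  jaw: [0, 0, 0, 0, 0, 0, 0]

```text
time_s: 2.78
tool_pos: [0.5896, -0.264, 0.2945]
tcp_rot: [-1.445, -2.788, 0.0]
wrist_force: [0.7, 0.8, 0.5]
opening: -0.0
grasp_force: 0.0
```

```bash
sed -i 's/<.02 and/<.007 and/' h.py; python3 -c "
from h import *
plan([*tgt(.622,.32,-.16),.145],.622+np.pi/2)
head()"
```

```text
t 2.7833 pos [ 0.5896 -0.264   0.2945] tooldelta/0.2 [-0.0317  0.0618  0.7476] len 0.15 yaw 2.186 dz/1.5 -0.005 F [0.74 0.8  0.5 ] z [-0.001  0.001 -1.   ]
head t 2.833 th 0.622 r 0.32 a 190 gap to anvil m 0.3302
```

Request:
send_rows:
  translation:
    - [0, 0.01, 0.125]
    - [0, 0.01, 0.125]
    - [0, 0.01, 0.125]
    - [0, 0.01, 0.125]
    - [0, 0.01, 0.125]
    - [0, 0.01, 0.125]
    - [0.06, 0, 0]
    - [0.06, 0, 0]
  dr:
    - [0, 0, 0]
    - [0, 0, 0]
    - [0, 0, 0]
    - [0, 0, 0]
    - [0, 0, 0]
    - [0, 0, 0]
    - [0, 0, 0]
    - [0, 0, 0]
  jaw: [0, 0, 0, 0, 0, 0, 0, 0]

```text
time_s: 3.5
tool_pos: [0.5843, -0.2356, 0.1438]
tcp_rot: [-1.431, -2.792, 0.0]
wrist_force: [-0.6, -0.3, 0.7]
opening: 0.0002
grasp_force: 0.0
```

```bash
python3 -c "
from h import *
plan([*tgt(.622,.32,-.13),.145],.622+np.pi/2)
head()
s=vision.snapshot('scene'); cv2.imwrite('pics/s1.png',cv2.resize(s['color'][150:330,180:360,::-1],None,fx=3.2,fy=3.2,interpolation=2))"
```

```text
t 3.5 pos [ 0.5843 -0.2356  0.1438] tooldelta/0.2 [-0.0121  0.     -0.0059] len 0.003 yaw 2.194 dz/1.5 0.001 F [-0.64 -0.35  0.7 ] z [-0.003  0.001 -1.   ]
head t 3.55 th 0.6125 r 0.315 a 130 gap to anvil m 0.3272
```

View pics/s1.png

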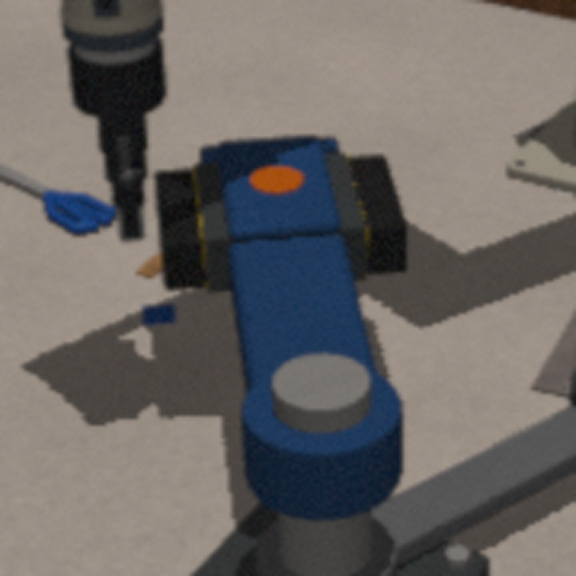

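The finger is at crop (130,215), about 14 mm clear of the right buffer face at x≈158. The scene camera sees the orange disc unobstructed. Now I push at 0.03 m/s.

Request:
send_rows:
  translation:
    - [0.0125, 0, 0]
    - [0.0125, 0, 0]
    - [0.0125, 0, 0]
    - [0.0125, 0, 0]
    - [0.0125, 0, 0]
    - [0.0125, 0, 0]
    - [0.0125, 0, 0]
    - [0.0125, 0, 0]
  dr:
    - [0, 0, 0]
    - [0, 0, 0]
    - [0, 0, 0]
    - [0, 0, 0]
    - [0, 0, 0]
    - [0, 0, 0]
    - [0, 0, 0]
    - [0, 0, 0]
  jaw: [0, 0, 0, 0, 0, 0, 0, 0]

```text
time_s: 4.27
tool_pos: [0.5739, -0.2203, 0.1453]
tcp_rot: [-1.435, -2.795, 0.0]
wrist_force: [0.5, -1.5, 0.2]
opening: 0.0001
grasp_force: 0.1
```

Request:
send_rows:
  translation:
    - [0.0125, 0, 0]
    - [0.0125, 0, 0]
    - [0.0125, 0, 0]
    - [0.0125, 0, 0]
    - [0.0125, 0, 0]
    - [0.0125, 0, 0]
    - [0.0125, 0, 0]
    - [0.0125, 0, 0]
  dr:
    - [0, 0, 0]
    - [0, 0, 0]
    - [0, 0, 0]
    - [0, 0, 0]
    - [0, 0, 0]
    - [0, 0, 0]
    - [0, 0, 0]
    - [0, 0, 0]
  jaw: [0, 0, 0, 0, 0, 0, 0, 0]

```text
time_s: 4.93
tool_pos: [0.5622, -0.204, 0.1453]
tcp_rot: [1.435, 2.795, -0.0]
wrist_force: [0.3, -0.6, -0.0]
opening: 0.0003
grasp_force: 0.2
```

```bash
python3 -c "
from h import *
head('scene')
plan([*tgt(.622,.32,-.07),.145],.622+np.pi/2)
"
```

```text
t 4.9833 pos [ 0.5619 -0.2036  0.1453] tooldelta/0.2 [ 0.0926 -0.0023  0.0014] len 0.019 yaw 2.193 dz/1.5 0.0 F [-0.68 -1.23 -0.14] z [-0.  0. -1.]
```

Request:
send_rows:
  translation:
    - [0.0125, 0, 0]
    - [0.0125, 0, 0]
    - [0.0125, 0, 0]
    - [0.0125, 0, 0]
    - [0.0125, 0, 0]
    - [0.0125, 0, 0]
    - [0.0125, 0, 0]
    - [0.0125, 0, 0]
  dr:
    - [0, 0, 0]
    - [0, 0, 0]
    - [0, 0, 0]
    - [0, 0, 0]
    - [0, 0, 0]
    - [0, 0, 0]
    - [0, 0, 0]
    - [0, 0, 0]
  jaw: [0, 0, 0, 0, 0, 0, 0, 0]

```text
time_s: 5.65
tool_pos: [0.5505, -0.1877, 0.1453]
tcp_rot: [-1.435, -2.795, -0.0]
wrist_force: [0.4, -1.2, -0.1]
opening: -0.0
grasp_force: 0.1
```

```bash
python3 -c "
from h import *
s=vision.snapshot('scene')
h=cv2.cvtColor(s['color'],cv2.COLOR_RGB2HSV)
m=cv2.inRange(h,(3,150,90),(20,255,255))
n,l,st,c=cv2.connectedComponentsWithStats(m)
for i in range(1,n):
    if st[i,4]>30 and 200<c[i][0]<420 and 180<c[i][1]<300: p=ray(s,c[i],.189); print(c[i].round(1),st[i,4],p.round(3),np.linalg.norm(p[:2]-C).round(3))
x,y=262,206
print(h[195:215:5,255:285:6])
head()
plan([*tgt(.622,.32,-.07),.145],.622+np.pi/2)
"
```

```text
[281.5 205.1] 102 [ 0.491 -0.1    0.189] 0.319
[379.7 266.6] 344 [0.64  0.235 0.189] 0.223
[[[ 13  32 152]
  [120  19  67]
  [109 185  44]
  [107 161  46]
  [107 144  46]]

 [[ 16  31  91]
  [120   9  30]
  [111 122  48]
  [110 151  44]
  [123  54  47]]

 [[150  22  23]
  [140  29  26]
  [108 146  47]
  [175  64  87]
  [ 13 227 166]]

 [[ 23  28  36]
  [150  39  26]
  [108 175  92]
  [107 178  93]
  [117  90  82]]]
head t 5.75 th 0.4645 r 0.314 a 92 gap to anvil m 0.2798
t 5.75 pos [ 0.5504 -0.1875  0.1453] tooldelta/0.2 [-0.0062 -0.0026  0.0015] len 0.001 yaw 2.193 dz/1.5 0.0 F [ 0.81 -0.79 -0.16] z [-0.  0. -1.]
```

Request:
send_rows:
  translation:
    - [0.0125, 0, 0]
    - [0.0125, 0, 0]
    - [0.0125, 0, 0]
    - [0.0125, 0, 0]
    - [0.0125, 0, 0]
  dr:
    - [0, 0, 0]
    - [0, 0, 0]
    - [0, 0, 0]
    - [0, 0, 0]
    - [0, 0, 0]
  jaw: [0, 0, 0, 0, 0]

```text
time_s: 6.17
tool_pos: [0.5432, -0.1775, 0.1453]
tcp_rot: [-1.435, -2.795, 0.0]
wrist_force: [0.1, -0.2, -0.1]
opening: 0.0002
grasp_force: 0.0
```

```bash
cat >> h.py <<'E'
def hs():
    s=vision.snapshot('scene'); t=arm.get_state()["time_s"]-.05
    m=cv2.inRange(cv2.cvtColor(s['color'],cv2.COLOR_RGB2HSV),(3,150,90),(20,255,255))
    n,l,st,c=cv2.connectedComponentsWithStats(m)
    for i in range(1,n):
        p=ray(s,c[i],.189); d=p[:2]-C; r=np.hypot(*d)
        if st[i,4]>40 and abs(r-.32)<.012 and d[0]<-.15:
            th=np.arctan2(-d[1],-d[0]); print("scene t",round(t,3),"th",th.round(4),"r",r.round(3),"a",st[i,4],"gap",((th-A)*.32).round(4))
E
python3 -c "
from h import *
hs()
plan([*tgt(A,.32,.085),.27],A+np.pi/2)
"
```

```text
scene t 6.167 th 0.414 r 0.318 a 102 gap 0.2637
t 6.2167 pos [ 0.5429 -0.1772  0.1452] tooldelta/0.2 [ 1.8713  1.1416 -0.6231] len 0.456 yaw 2.193 dz/1.5 0.688 F [-0.11  0.89 -0.82] z [-0.  0. -1.]
```

Request:
send_rows:
  translation:
    - [0, 0, -0.125]
    - [0, 0, -0.125]
    - [0, 0, -0.125]
    - [0, 0, -0.125]
    - [0, 0, -0.125]
    - [0.134, 0.082, 0]
    - [0.134, 0.082, 0]
    - [0.134, 0.082, 0]
  dr:
    - [0, 0, 0]
    - [0, 0, 0]
    - [0, 0, 0]
    - [0, 0, 0]
    - [0, 0, 0]
    - [0, 0, 0]
    - [0, 0, 0]
    - [0, 0, 0]
  jaw: [0, 0, 0, 0, 0, 0, 0, 0]

```text
time_s: 6.88
tool_pos: [0.5365, -0.0831, 0.271]
tcp_rot: [1.437, 2.792, 0.001]
wrist_force: [-0.1, -0.0, 0.3]
opening: -0.0
grasp_force: 0.0
```

Request:
send_rows:
  translation:
    - [0.134, 0.082, 0]
    - [0.134, 0.082, 0]
    - [0.134, 0.082, 0]
    - [0.134, 0.082, 0]
    - [0.134, 0.082, 0]
    - [0.134, 0.082, 0]
    - [0.134, 0.082, 0]
    - [0.134, 0.082, 0]
  dr:
    - [0, 0, 0]
    - [0, 0, 0]
    - [0, 0, 0]
    - [0, 0, 0]
    - [0, 0, 0]
    - [0, 0, 0]
    - [0, 0, 0]
    - [0, 0, 0]
  jaw: [0, 0, 0, 0, 0, 0, 0, 0]

```text
time_s: 7.55
tool_pos: [0.5178, 0.1685, 0.2704]
tcp_rot: [1.435, 2.794, 0.0]
wrist_force: [1.4, -0.8, 0.6]
opening: 0.0
grasp_force: 0.0
```

Request:
send_rows:
  translation:
    - [0.134, 0.082, 0]
    - [0.134, 0.082, 0]
    - [0.134, 0.082, 0]
    - [0, 0, 0]
    - [0, 0, 0]
    - [0, 0, 0.1]
  dr:
    - [0, 0, 0]
    - [0, 0, 0]
    - [0, 0, 0]
    - [0, 0, 0.076]
    - [0, 0, 0.076]
    - [0, 0, 0.076]
  jaw: [0, 0, 0, 0, 0, 0]

```text
time_s: 8.05
tool_pos: [0.5132, 0.2629, 0.2534]
tcp_rot: [1.893, 2.503, 0.009]
wrist_force: [0.7, 1.3, 0.8]
opening: 0.0
grasp_force: 0.0
```

```bash
python3 -c "
from h import *
hs();head()
plan([*tgt(A,.32,.085),.145],A+np.pi/2)
"
```

```text
scene t 8.05 th 0.1 r 0.317 a 103 gap 0.1632
head t 8.15 th 0.0847 r 0.32 a 188 gap to anvil m 0.1583
t 8.15 pos [0.5098 0.2605 0.2481] tooldelta/0.2 [-0.003   0.0045  0.5153] len 0.103 yaw 1.85 dz/1.5 0.46 F [-0.46 -0.3  -0.78] z [-0.004 -0.002 -1.   ]
```

Request:
send_rows:
  translation:
    - [0, 0, 0.086]
    - [0, 0, 0.086]
    - [0, 0, 0.086]
    - [0, 0, 0.086]
    - [0, 0, 0.086]
    - [0, 0, 0.086]
    - [-0.05, 0, 0]
    - [-0.05, 0, 0]
  dr:
    - [0, 0, 0.077]
    - [0, 0, 0.077]
    - [0, 0, 0.077]
    - [0, 0, 0.077]
    - [0, 0, 0.077]
    - [0, 0, 0.077]
    - [0, 0, 0]
    - [0, 0, 0]
  jaw: [0, 0, 0, 0, 0, 0, 0, 0]

```text
time_s: 8.82
tool_pos: [0.5027, 0.2419, 0.1469]
tcp_rot: [-2.624, -1.727, 0.003]
wrist_force: [0.2, 0.4, 0.8]
opening: 0.0002
grasp_force: 0.0
```

```bash
python3 -c "
from h import *
hs();head()
plan([*tgt(A,.32,.066),.145],A+np.pi/2)
"
```

```text
scene t 8.817 th -0.024 r 0.317 a 106 gap 0.1235
head t 8.917 th -0.0369 r 0.32 a 190 gap to anvil m 0.1194
t 8.9167 pos [0.5028 0.2411 0.148 ] tooldelta/0.2 [ 0.0068 -0.0028  0.015 ] len 0.003 yaw 1.161 dz/1.5 0.0 F [ 0.21  0.4  -0.1 ] z [-0. -0. -1.]
```

Request:
send_rows:
  translation:
    - [0, 0, 0]
    - [0, 0, 0]
    - [0, 0, 0]
    - [0, 0, 0]
    - [0, 0, 0]
    - [0, 0, 0]
    - [0, 0, 0]
    - [0, 0, 0]
  dr:
    - [0, 0, 0]
    - [0, 0, 0]
    - [0, 0, 0]
    - [0, 0, 0]
    - [0, 0, 0]
    - [0, 0, 0]
    - [0, 0, 0]
    - [0, 0, 0]
  jaw: [0, 0, 0, 0, 0, 0, 0, 0]

```text
time_s: 9.58
tool_pos: [0.5033, 0.2427, 0.147]
tcp_rot: [-2.629, -1.719, 0.0]
wrist_force: [0.2, -0.7, 0.0]
opening: -0.0002
grasp_force: 0.0
```

```bash
python3 -c "
from h import *
head()
plan([*tgt(A,.32,.066),.145],A+np.pi/2)
"
```

```text
head t 9.633 th -0.1472 r 0.32 a 189 gap to anvil m 0.0841
t 9.6333 pos [0.5033 0.2427 0.1471] tooldelta/0.2 [-0.0016 -0.0021  0.0103] len 0.002 yaw 1.158 dz/1.5 -0.002 F [-0.59  0.04  0.85] z [-0. -0. -1.]
```

Request:
send_rows:
  translation:
    - [0, 0, 0]
    - [0, 0, 0]
    - [0, 0, 0]
    - [0, 0, 0]
    - [0, 0, 0]
    - [0, 0, 0]
    - [0.0096, 0, 0]
    - [0.0096, 0, 0]
  dr:
    - [0, 0, 0]
    - [0, 0, 0]
    - [0, 0, 0]
    - [0, 0, 0]
    - [0, 0, 0]
    - [0, 0, 0]
    - [0, 0, 0]
    - [0, 0, 0]
  jaw: [0, 0, 0, 0, 0, 0, 0, 0]

```text
time_s: 10.3
tool_pos: [0.505, 0.2462, 0.1472]
tcp_rot: [2.63, 1.719, 0.0]
wrist_force: [0.3, 0.4, -0.6]
opening: -0.0003
grasp_force: 0.0
```

Request:
send_rows:
  translation:
    - [0.0096, 0, 0]
    - [0.0096, 0, 0]
    - [0.0096, 0, 0]
    - [0.0096, 0, 0]
    - [0.0096, 0, 0]
    - [0.0096, 0, 0]
    - [0.0096, 0, 0]
    - [0.0096, 0, 0]
  dr:
    - [0, 0, 0]
    - [0, 0, 0]
    - [0, 0, 0]
    - [0, 0, 0]
    - [0, 0, 0]
    - [0, 0, 0]
    - [0, 0, 0]
    - [0, 0, 0]
  jaw: [0, 0, 0, 0, 0, 0, 0, 0]

```text
time_s: 10.97
tool_pos: [0.5112, 0.2604, 0.1471]
tcp_rot: [-2.63, -1.719, -0.0]
wrist_force: [0.3, 0.9, -0.0]
opening: 0.0001
grasp_force: 0.0
```

Request:
send_rows:
  translation:
    - [0.0096, 0, 0]
    - [0.0096, 0, 0]
    - [0.0096, 0, 0]
    - [0.0096, 0, 0]
    - [0.0096, 0, 0]
    - [0.0096, 0, 0]
    - [0.0096, 0, 0]
    - [0.0096, 0, 0]
  dr:
    - [0, 0, 0]
    - [0, 0, 0]
    - [0, 0, 0]
    - [0, 0, 0]
    - [0, 0, 0]
    - [0, 0, 0]
    - [0, 0, 0]
    - [0, 0, 0]
  jaw: [0, 0, 0, 0, 0, 0, 0, 0]

```text
time_s: 11.63
tool_pos: [0.5173, 0.2745, 0.1471]
tcp_rot: [2.63, 1.719, 0.0]
wrist_force: [1.0, -0.2, -0.1]
opening: 0.0003
grasp_force: 0.1
```

```bash
python3 -c "
from h import *
head()
plan([*tgt(A,.32,.066),.145],A+np.pi/2)
"
```

```text
t 11.6833 pos [0.5175 0.2748 0.1472] tooldelta/0.2 [-0.1768 -0.0027  0.0108] len 0.035 yaw 1.158 dz/1.5 -0.002 F [0.87 0.55 0.21] z [ 0.  0. -1.]
```

Request:
send_rows:
  translation:
    - [0.0096, 0, 0]
    - [0.0096, 0, 0]
    - [0.0096, 0, 0]
    - [0.0096, 0, 0]
  dr:
    - [0, 0, 0]
    - [0, 0, 0]
    - [0, 0, 0]
    - [0, 0, 0]
  jaw: [0, 0, 0, 0]

```text
time_s: 12.02
tool_pos: [0.5204, 0.2815, 0.1471]
tcp_rot: [-2.63, -1.719, 0.0]
wrist_force: [-0.7, -0.3, 0.2]
opening: -0.0
grasp_force: 0.0
```

```bash
python3 -c "
from h import *
hs();head()
plan([*tgt(A,.32,.066),.145],A+np.pi/2)
s=vision.snapshot('top'); print([o for o in orange(s) if o[0][1]>200])
"
```

```text
t 12.1167 pos [0.5204 0.2816 0.1471] tooldelta/0.2 [-0.2141 -0.0024  0.0106] len 0.043 yaw 1.158 dz/1.5 -0.002 F [0.14 0.3  1.2 ] z [ 0.  0. -1.]
[]
```

Request:
send_rows:
  translation:
    - [0.0096, 0, 0]
    - [0.0096, 0, 0]
    - [0.0096, 0, 0]
    - [0.015, 0, 0]
    - [0.03, 0, 0]
    - [0.05, 0, 0]
    - [0.05, 0, 0]
  dr:
    - [0, 0, 0]
    - [0, 0, 0]
    - [0, 0, 0]
    - [0, 0, 0]
    - [0, 0, 0]
    - [0, 0, 0]
    - [0, 0, 0]
  jaw: [0, 0, 0, 0, 0, 0, 0]

```text
time_s: 12.75
tool_pos: [0.5348, 0.3141, 0.1472]
tcp_rot: [-2.63, -1.718, -0.001]
wrist_force: [-0.6, 0.4, 0.6]
opening: -0.0001
grasp_force: 0.0
```

```bash
python3 -c "
from h import *
hs();head()
s=vision.snapshot('scene'); cv2.imwrite('pics/s2.png',cv2.resize(s['color'][150:330,220:460,::-1],None,fx=2.6,fy=2.6,interpolation=2))
m=cv2.inRange(cv2.cvtColor(s['color'],cv2.COLOR_RGB2HSV),(3,140,60),(22,255,255))
n,l,st,c=cv2.connectedComponentsWithStats(m)
for i in range(1,n):
    if st[i,4]>15 and 200<c[i][0]<460 and 180<c[i][1]<330: p=ray(s,c[i],.189); d=p[:2]-C; print(c[i].round(1),st[i,4],np.hypot(*d).round(3),np.arctan2(-d[1],-d[0]).round(3))
plan([*tgt(A,.32,.066),.145],A+np.pi/2)
"
```

```text
scene t 12.75 th -0.3933 r 0.31 a 59 gap 0.0054
[382.8 228.1] 126 0.317 -0.411
[377.1 270.9] 111 0.213 -1.021
t 12.9 pos [0.5347 0.3142 0.147 ] tooldelta/0.2 [-0.3919 -0.0025  0.01  ] len 0.078 yaw 1.159 dz/1.5 -0.001 F [ 0.14 -0.85  0.09] z [ 0.  0. -1.]
```

View pics/s2.png

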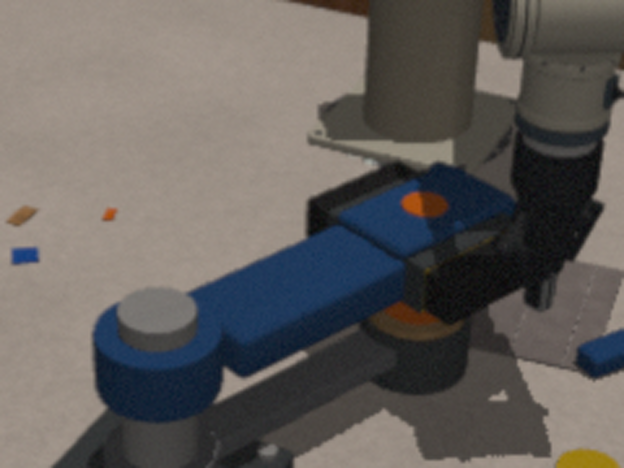

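The scene crop shows the head's disc at (425,204), directly over the anvil. The gripper is clear to the right at (545,270), and the computed gap is about 0. I'll withdraw a little further and watch for drift.

Request:
send_rows:
  translation:
    - [0.1, 0, 0]
    - [0.1, 0, 0]
    - [0, 0, -0.12]
    - [0, 0, -0.12]
    - [0, 0, -0.12]
    - [0, 0, -0.12]
    - [0, 0, -0.12]
    - [0, 0, 0]
  dr:
    - [0, 0, 0]
    - [0, 0, 0]
    - [0, 0, 0]
    - [0, 0, 0]
    - [0, 0, 0]
    - [0, 0, 0]
    - [0, 0, 0]
    - [0, 0, 0]
  jaw: [0, 0, 0, 0, 0, 0, 0, 0]

```text
time_s: 13.57
tool_pos: [0.5524, 0.351, 0.2726]
tcp_rot: [2.629, 1.719, 0.013]
wrist_force: [0.1, 0.2, 0.7]
opening: -0.0003
grasp_force: 0.0
```

```bash
sed -i 's/(3,150,90),(20,255,255)/(3,140,60),(22,255,255)/' h.py; python3 -c "
from h import *
hs();head()
plan([*tgt(A,.32,.066),.145],A+np.pi/2)
"
```

```text
scene t 13.567 th -0.4078 r 0.317 a 126 gap 0.0007
head t 13.667 th -0.404 r 0.317 a 152 gap to anvil m 0.0019
t 13.6667 pos [0.5506 0.3499 0.2681] tooldelta/0.2 [-0.5882 -0.0041  0.6145] len 0.17 yaw 1.158 dz/1.5 -0.002 F [ 1.18  0.61 -1.22] z [ 0.002  0.001 -1.   ]
```

Request:
send_rows:
  translation:
    - [0, 0, 0]
    - [0, 0, 0]
    - [0, 0, 0]
    - [0, 0, 0]
    - [0, 0, 0]
    - [0, 0, 0]
    - [0, 0, 0]
    - [0, 0, 0]
  dr:
    - [0, 0, 0]
    - [0, 0, 0]
    - [0, 0, 0]
    - [0, 0, 0]
    - [0, 0, 0]
    - [0, 0, 0]
    - [0, 0, 0]
    - [0, 0, 0]
  jaw: [0, 0, 0, 0, 0, 0, 0, 0]

```text
time_s: 14.33
tool_pos: [0.5503, 0.3498, 0.2671]
tcp_rot: [2.63, 1.719, -0.0]
wrist_force: [-0.3, 0.1, 0.2]
opening: 0.0001
grasp_force: 0.0
```

```bash
python3 -c "
from h import *
hs();head()
"
```

```text
scene t 14.333 th -0.406 r 0.316 a 126 gap 0.0013
head t 14.433 th -0.4018 r 0.318 a 155 gap to anvil m 0.0026
```

The head is centred to within 3 mm and has almost stopped. I'll wait out the four seconds.

Request:
send_rows:
  translation:
    - [0, 0, 0]
    - [0, 0, 0]
    - [0, 0, 0]
    - [0, 0, 0]
    - [0, 0, 0]
    - [0, 0, 0]
    - [0, 0, 0]
    - [0, 0, 0]
  dr:
    - [0, 0, 0]
    - [0, 0, 0]
    - [0, 0, 0]
    - [0, 0, 0]
    - [0, 0, 0]
    - [0, 0, 0]
    - [0, 0, 0]
    - [0, 0, 0]
  jaw: [0, 0, 0, 0, 0, 0, 0, 0]

```text
time_s: 15.1
tool_pos: [0.5503, 0.3498, 0.2671]
tcp_rot: [-2.63, -1.719, -0.0]
wrist_force: [-0.2, 0.6, 0.4]
opening: 0.0002
grasp_force: 0.0
```

Request:
send_rows:
  translation:
    - [0, 0, 0]
    - [0, 0, 0]
    - [0, 0, 0]
    - [0, 0, 0]
    - [0, 0, 0]
    - [0, 0, 0]
    - [0, 0, 0]
    - [0, 0, 0]
  dr:
    - [0, 0, 0]
    - [0, 0, 0]
    - [0, 0, 0]
    - [0, 0, 0]
    - [0, 0, 0]
    - [0, 0, 0]
    - [0, 0, 0]
    - [0, 0, 0]
  jaw: [0, 0, 0, 0, 0, 0, 0, 0]

```text
time_s: 15.77
tool_pos: [0.5503, 0.3498, 0.2671]
tcp_rot: [2.63, 1.719, -0.0]
wrist_force: [0.2, -0.2, -0.1]
opening: 0.0
grasp_force: 0.0
```

Request:
send_rows:
  translation:
    - [0, 0, 0]
    - [0, 0, 0]
    - [0, 0, 0]
    - [0, 0, 0]
    - [0, 0, 0]
    - [0, 0, 0]
    - [0, 0, 0]
    - [0, 0, 0]
  dr:
    - [0, 0, 0]
    - [0, 0, 0]
    - [0, 0, 0]
    - [0, 0, 0]
    - [0, 0, 0]
    - [0, 0, 0]
    - [0, 0, 0]
    - [0, 0, 0]
  jaw: [0, 0, 0, 0, 0, 0, 0, 0]

```text
time_s: 16.43
tool_pos: [0.5503, 0.3498, 0.2671]
tcp_rot: [-2.63, -1.719, 0.0]
wrist_force: [0.2, 0.2, -1.1]
opening: -0.0003
grasp_force: 0.0
```

Request:
send_rows:
  translation:
    - [0, 0, 0]
    - [0, 0, 0]
    - [0, 0, 0]
    - [0, 0, 0]
    - [0, 0, 0]
    - [0, 0, 0]
    - [0, 0, 0]
    - [0, 0, 0]
  dr:
    - [0, 0, 0]
    - [0, 0, 0]
    - [0, 0, 0]
    - [0, 0, 0]
    - [0, 0, 0]
    - [0, 0, 0]
    - [0, 0, 0]
    - [0, 0, 0]
  jaw: [0, 0, 0, 0, 0, 0, 0, 0]

```text
time_s: 17.1
tool_pos: [0.5503, 0.3498, 0.2671]
tcp_rot: [-2.63, -1.719, 0.0]
wrist_force: [-0.6, 0.6, 0.2]
opening: 0.0005
grasp_force: 0.0
```

Request:
send_rows:
  translation:
    - [0, 0, 0]
    - [0, 0, 0]
    - [0, 0, 0]
    - [0, 0, 0]
    - [0, 0, 0]
    - [0, 0, 0]
    - [0, 0, 0]
    - [0, 0, 0]
  dr:
    - [0, 0, 0]
    - [0, 0, 0]
    - [0, 0, 0]
    - [0, 0, 0]
    - [0, 0, 0]
    - [0, 0, 0]
    - [0, 0, 0]
    - [0, 0, 0]
  jaw: [0, 0, 0, 0, 0, 0, 0, 0]

```text
time_s: 17.77
tool_pos: [0.5503, 0.3498, 0.2671]
tcp_rot: [-2.63, -1.719, 0.0]
wrist_force: [-0.1, -0.3, -0.4]
opening: -0.0
grasp_force: 0.0
```

```bash
python3 -c "
from h import *
hs();head()
"
```

```text
scene t 17.767 th -0.4048 r 0.316 a 125 gap 0.0017
head t 17.867 th -0.4015 r 0.318 a 153 gap to anvil m 0.0027
```

At rest with a gap of about 2 mm, so I'm handing it in.

```bash
python3 -c "
from bench import job
print(job.hand_in())"
```

```text
the job is handed in; nothing more can be done
None
```

The press head stands still about 2–3 mm from the anvil's centre by camera, untouched for more than four seconds before I handed the job in; no verdict came back.

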